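Dispense one clay test disc and nudge it onto the square sheet

ROBOT

A 6-joint arm with a two-finger parallel gripper is mounted at the origin on the work surface. World frame = base frame: x ahead of the robot, y to its left, z up, the work surface at z = 0. Lengths are in m, angles in rad, forces in N, time in s.
With the tool pointing down it reaches from about 0.25 to 0.725 m from the base axis. Payload 4 kg.
Tool frame: the origin (TCP) lies at the very end of the fingers, on their centre line; the grasp point (between the pads) lies 19 mm behind it (bot.pinch_z is the z of the grasp point in the tool frame, in m); z points along the fingers, y is the line along which they close (so a half turn about z gives the same grasp; the last joint's range is limited). The gripper opens to 85 mm and grips with 20 to 120 N. Pads are 22 mm wide; open, the fingers measure 114 mm over their backs; the gripper's body (76 mm by 85 mm) begins 54 mm behind the grasp point. The pads swing forward as they close: fully open they stand 13 mm farther back than shut.
Start: joints at [1.135, 0.241, 0.005, 1.335, 0, 1.571], TCP at [0.211, 0.453, 0.231] pointing down, gripper open.
Joint ranges: [-2.72, 2.72], [-1.05, 1.87], [-1.09, 1.28], [-1.99, 2.15], [-1.42, 1.44], [-3.14, 3.14]. Speed limits (rad/s): [2.79, 2.79, 3.14, 3.14, 3.14, 3.14].

INTERFACE

Orientations are given as a rotation vector (axis times angle).
In Python, from station import bot gives the robot as it stands. The module is installed in compiled form; this text tells all that it offers.
- The arm moves only by the shell command python3 -m handwheel 'ROWS' [OPENING] [FORCE]. ROWS is JSON, a list of rows, each an object with "delta_pos": the shift along the tool's x, y, z in mm, a list of three; "twist": the turn about the tool's z in degrees. A call has exactly 10 rows; each row is the pose to reach, as a shift and turn from the pose commanded when the call began, along the tool's axes at that moment; what a row does not reach only later rows make up. A row lasts 1/12 s, in which the tool goes at most 41.7 mm and 7.16 degrees, less where a joint would pass 70% of its speed; a pose out of reach is approached as far as the arm can. A call with a gripper value outside its range is refused whole. OPENING is the finger opening in mm, from 0 to 85.4, set as the call begins (- or left out, the last holds). The fingers move at their own pace and stop on an object; FORCE is the grip in N (left out, the last holds). Time passes only in rows, so rows that repeat a pose let the fingers close, or fill a call up. It gives the time, the measured TCP pose, the force, the opening and the grip force at its end, in the units of the state.
- bot.get_obs(): the state, without advancing time (a new reading comes with each control period).
- bot.get_image(name): name is "side" or "top"; returns (picture, depth): 480x640x3 uint8, red, green, blue; 480x640 float32, m along the optical axis (not along the pixel's ray), 0 where there is no reading.
- bot.camera_model(name): a dict with "fx", "fy", "cx", "cy" (pixels), "extrinsics" (4x4, takes a point from camera to world coordinates). Camera axes: x right, y up, looking along -z (the intrinsics and any distortion apply to the point x, -y, -z); pixel columns grow to the right and rows downward; lengths in m; the calibration is good to about 2 mm. A picture is of the moment at which its call begins. camera_model takes no time and is no camera call.
- bot.finish_job(): hands the job in; it is judged then, once.
The state is a dict: "time": time; "joint_positions": joint angles; "joint_vel": joint speeds; "tau": joint torques, N m; "position": TCP position; "tcp_rot": TCP orientation; "contact_force": force on the tool from outside, world axes, zero at the start; "torque": the same for the moment, N m; "finger_gap": finger opening in m; "grasp_force": force on a finger pad.
Only numpy, scipy, OpenCV 4.12 (cv2) and the standard library are available. Lean on these libraries where they do the work, as an engineer would, in place of code of your own. Each camera call takes 0.05 s, during which the arm holds its last target. There are 200 camera calls.

TASK

Press the dispenser's plunger all the way down once, so that one clay disc comes out, and let the plunger come back up. Then nudge that disc over the table with the fingertips, without picking it up, until it lies wholly on the square sheet of paper. The other discs stay in the dispenser, and everything else on the table stays where it is.

Things in the scene. Friction and masses are not known exactly. Their poses are not given: they have to be found in the camera images.
- dispenser: Disc dispenser, bolted to the table, place and yaw vary. Origin: on the table under the axis of its disc magazine; +x points out of the outlet. Base plate 3 mm thick, x -145 to +28 mm, 80 mm wide. Plywood magazine: x and y within +-27 mm, 44 mm tall, open on top, three discs stacked in it. Behind it a grey housing, x -129 to -29 mm, 60 mm wide, 80 mm tall, the plunger on top.
- outlet (a point): Middle of the base plate's front edge, 28 mm ahead of the magazine axis, 3 mm above the table. A full press slides the bottom disc out here along the dispenser's +x; it drops off the plate and lies flat on the table, its centre 80 to 95 mm ahead of the magazine axis when pressed at 40 mm/s, up to 140 mm at 150 mm/s. On release the stack sinks by one disc; a second press would eject another.
- plunger_top (a point): Centre of the top of the plunger's round black cap (38 mm across, 8 mm thick), 115 mm above the table and 80 mm behind the magazine axis (dispenser x = -80 mm). Moves down with the plunger.
- plunger (a joint): Plunger travel in m: 0 up at rest, 0.026 fully down. Goes straight down; a spring lifts it back when let go; needs about 2.5 N to start and 7 to 8 N just before the bottom stop.
- disc0_center (a point): Centre (half-way up) of the bottom disc in the magazine, the one that is ejected: plain fired clay, 38 mm across, 10 mm thick, about 25 g, lying flat. Its centre is 8 mm above the table in the magazine, 5 mm when it lies on the table.
- disc1_center (a point): Centre of the second disc from the bottom, same kind; stays in the magazine.
- disc2_center (a point): Centre of the top disc, same kind; stays in the magazine.
- square_sheet: Square sheet of paper, 110 x 110 mm (sides along its x and y), stuck flat on the table to the left or right of the dispenser's outlet, no step at its edge (under 1 mm). Origin at its centre on the table.
- round_sheet: Round sheet of the same paper, 110 mm across, flat on the table on the other side; not the target. Origin at its centre.
- jar: Bystander: lidded glaze jar, 60 mm across, 85 mm tall. Loose; origin at the centre of its underside.
- sponge: Bystander: foam sponge block, 70 x 110 x 40 mm. Loose; origin at the centre of its underside.
- figure: Bystander: small clay elephant, about 90 mm long, 75 mm tall. Loose; origin at the centre of its underside.
- bowl: Bystander: small terracotta bowl, 90 mm across, 45 mm tall. Loose; origin at the centre of its underside.
- knife: Bystander: flat wooden modelling knife, 170 x 14 x 8 mm, lying along its x. Loose; origin at the centre of its underside.
- brush: Bystander: brush lying on the table along its x, about 200 mm long. Loose; origin under it, at table height.
- mug: Bystander: mug, 76 mm across, 85 mm tall, handle to its +y. Loose; origin at the centre of its underside.
- post: Bystander: small round kiln post, 30 mm across, 40 mm tall, standing. Loose; origin at the centre of its underside.
Not all that is in view belongs to the job. What is shaped like the part that bears disc2_center but brown is not meant.

How it is judged:
By the outcome, as a careful person would: the job done as asked, in the order asked, and still so for the second after the job is handed in, with the robot touching nothing.
It also fails if it takes over 48 s, if anything falls off the work surface, if the arm or the gripper's body presses on something with over 40 N, if the wrist force passes 120 N, or if a joint passes its speed limit or range.

## Working session

There is one attempt and no reset: what is moved stays moved. The work goes in short steps, Python scripts to look and compute and a shell command to move; the robot and the scene stay as the last step left them, time stands still between calls to the robot, and variables do not carry over. Pictures are saved under pics/ and viewed, at most 10 in all, crops included, and the job is handed in when it is done.

```bash
mkdir -p pics; cat > h.py <<'E'
import numpy as np, cv2
from station import bot
def grab(n):
    im,d=bot.get_image(n); np.savez(f'/tmp/{n}.npz',im=im,d=d); return im,d
def load(n):
    z=np.load(f'/tmp/{n}.npz'); return z['im'],z['d']
def ray(n,u,v):
    c=bot.camera_model(n); E=np.array(c['extrinsics'])
    K=np.array([[c['fx'],0,c['cx']],[0,c['fy'],c['cy']],[0,0,1.]])
    dist=c.get('distortion',c.get('dist'))
    p=cv2.undistortPoints(np.array([[[u,v]]],float),K,None if dist is None else np.array(dist,float))[0,0]
    return E[:3,3],E[:3,:3]@np.array([p[0],-p[1],-1.])
def onz(n,u,v,z):
    o,r=ray(n,u,v); return o+r*(z-o[2])/r[2]
def atd(n,u,v,d): 
    o,r=ray(n,u,v); return o+r*d[int(round(v)),int(round(u))]
def tri(a,b):
    (o1,r1),(o2,r2)=ray('top',*a),ray('side',*b)
    s=np.linalg.lstsq(np.c_[r1,-r2],o2-o1,rcond=None)[0]
    p,q=o1+r1*s[0],o2+r2*s[1]; return (p+q)/2,np.linalg.norm(p-q)
E
python3 - <<'E'
from h import *
for n in('top','side'):
    im,d=grab(n); cv2.imwrite(f'pics/{n}0.png',im[:,:,::-1]); print(bot.camera_model(n))
print(bot.get_obs())
E
```

```text
{'fx': 480.9973641587224, 'fy': 480.9973641587224, 'cx': 314.4505129769113, 'cy': 243.21348237849193, 'extrinsics': array([[ 0.0237321 ,  0.98928584, -0.14404966,  0.44119141],
       [-0.99960833,  0.02561954,  0.01126169, -0.00275395],
       [ 0.01483151,  0.14372598,  0.98950638,  1.02006869],
       [ 0.        ,  0.        ,  0.        ,  1.        ]])}
{'fx': 494.7818376559154, 'fy': 494.7818376559154, 'cx': 323.05936216626486, 'cy': 240.126747452748, 'extrinsics': array([[ 0.98893004,  0.08115435, -0.124223  ,  0.4524318 ],
       [-0.14774923,  0.61582995, -0.77390157, -0.76943516],
       [ 0.01369477,  0.78368836,  0.62100322,  0.70889429],
       [ 0.        ,  0.        ,  0.        ,  1.        ]])}
{'time': 0.1, 'joint_positions': array([1.13498466e+00, 2.41319276e-01, 3.87536795e-03, 1.33518406e+00,
       3.78110055e-05, 1.57077989e+00]), 'joint_vel': array([-0.00119205,  0.00016693,  0.00380321,  0.00146899, -0.00037066,
       -0.00106219]), 'tau': array([ 5.41368518e-04, -3.73137796e+01,  2.53009629e+01,  1.08679765e-02,
       -8.89839328e-06,  9.03025665e-06]), 'position': array([0.21083014, 0.45276914, 0.2305174 ]), 'tcp_rot': array([-6.79047620e-01, -3.06688296e+00,  2.79586955e-03]), 'contact_force': array([0.7878574 , 0.39192797, 0.9379799 ]), 'torque': array([ 0.00996996, -0.01196643,  0.03332069]), 'grasp_force': 0.0, 'finger_gap': 0.08532189159155014}
```

View pics/top0.png

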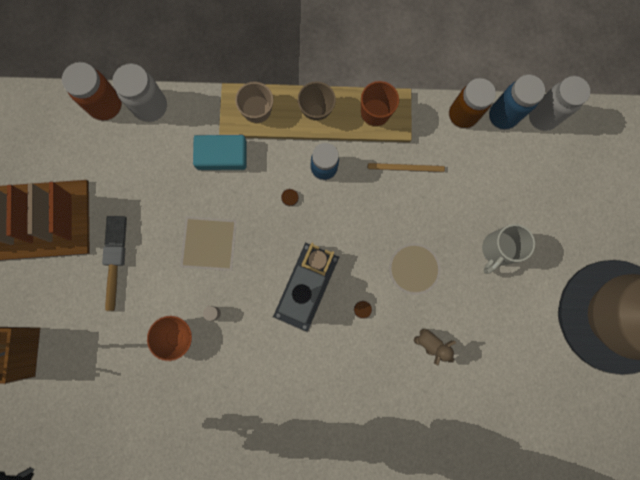

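View pics/side0.png

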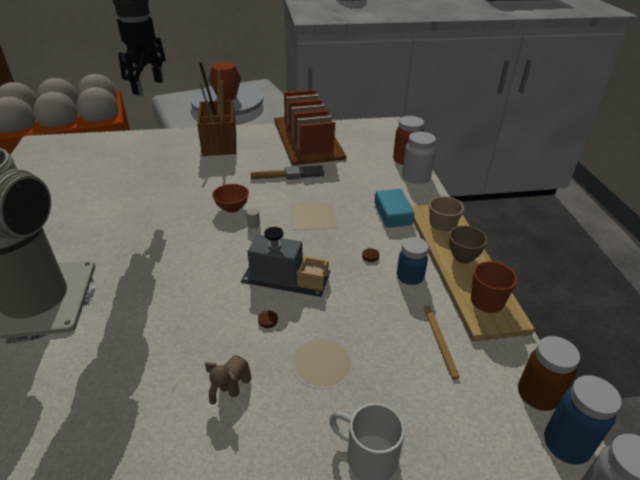

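Top view: the dispenser has its cap at about (302,294) and its magazine at (319,260), with the outlet pointing up and right. The square sheet is at (208,244) and the round one at (414,268). In the side view the cap is at (274,233), the square sheet at (313,215) and the magazine at (313,272). There are three disc-shaped candidates in the top view: the light clay disc in the magazine at (319,260), and dark brown loose discs at (290,197) and (363,309). Only the one in the magazine fits; I'll confirm it with an enlarged crop.

```bash
python3 - <<'E'
from h import *
im,d=load('top'); sm,sd=load('side')
cv2.imwrite('pics/crop1.png',np.hstack([cv2.resize(im[180:340,180:380,::-1],None,fx=2,fy=2,interpolation=2),cv2.resize(sm[190:350,220:420,::-1],None,fx=2,fy=2,interpolation=2)]))
def blob(n,mask,box,mn=30):
    m=np.zeros_like(mask,np.uint8);x0,y0,x1,y1=box;m[y0:y1,x0:x1]=mask[y0:y1,x0:x1]
    c=max(cv2.findContours(m,0,1)[0],key=cv2.contourArea); M=cv2.moments(c)
    return c,(M['m10']/M['m00'],M['m01']/M['m00'])
# cap
ct,pt=blob('top',im.max(2)<35,(285,278,320,310)); cs,ps=blob('side',sm.max(2)<40,(262,226,286,243))
print('cap',pt,cv2.contourArea(ct),cv2.boundingRect(ct),ps,cv2.boundingRect(cs),tri(pt,ps), atd('top',*pt,d))
# sheets: brighter yellow saturation
hsv=cv2.cvtColor(im,cv2.COLOR_RGB2HSV)
for nm,b in(('sq',(170,205,250,280)),('rd',(380,235,450,305))):
    x0,y0,x1,y1=b; print(nm,'sat c',hsv[244 if nm=='sq' else 268,208 if nm=='sq' else 414],'edge',hsv[y0+3,x0+3])
    g=cv2.GaussianBlur(hsv[:,:,1],(3,3),0); t,_=cv2.threshold(g[y0:y1,x0:x1],0,255,cv2.THRESH_OTSU)
    c,p=blob('top',g>t,b); r=cv2.minAreaRect(c); 
    print(nm,t,p,r, onz('top',*p,0)); print(np.round([onz('top',*q,0)[:2] for q in cv2.boxPoints(r)],4))
# side view of sheet
h2=cv2.cvtColor(sm,cv2.COLOR_RGB2HSV); g=cv2.GaussianBlur(h2[:,:,1],(3,3),0);b=(280,195,348,236);x0,y0,x1,y1=b
t,_=cv2.threshold(g[y0:y1,x0:x1],0,255,cv2.THRESH_OTSU); c,p=blob('side',g>t,b); print('sq side',p,onz('side',*p,0))
# magazine top: depth heights
def H(n,dd):
    c=bot.camera_model(n);E=np.array(c['extrinsics']);v,u=np.mgrid[:480,:640]
    P=np.stack([(u-c['cx'])/c['fx']*dd,-(v-c['cy'])/c['fy']*dd,-dd],-1)
    return P@E[:3,:3].T+E[:3,3]
P=H('top',d); 
ww=(P[:,:,2]>.036)&(P[:,:,2]<.05)&(hsv[:,:,1]>60)
c,p=blob('top',ww,(295,235,345,280)); h=cv2.convexHull(c); r=cv2.minAreaRect(h); print('mag',r,onz('top',*r[0],.044),[np.round(onz('top',*q,.044)[:2],4) for q in cv2.boxPoints(r)])
hh=(P[:,:,2]>.074)&(P[:,:,2]<.086); c,p=blob('top',hh,(265,235,345,335)); r=cv2.minAreaRect(c)
print('housing',[np.round(onz('top',*q,.08)[:2],4) for q in cv2.boxPoints(r)],onz('top',*r[0],.08))
for nm,u,v in(('bowl',170,338),('post',213,313),('brown',290,197),('brown2',363,309),('jar',325,155),('sponge',219,152)): print(nm,P[v,u].round(3))
E
```

```text
cap (301.3732492997199, 293.53361344537814) 238.0 (293, 285, 18, 18) (273.4514514514514, 233.75675675675674) (265, 228, 18, 13) (array([0.4776372 , 0.00922571, 0.11041657]), np.float64(0.0006416552756152594)) [0.47707531 0.00914641 0.11648057]
sq sat c [ 20  75 126] edge [ 21  37 138]
sq 54.0 (208.1243353783231, 243.20163599182004) ((207.98529052734375, 243.191162109375), (47.398441314697266, 45.94120407104492), 4.398705005645752) [0.58383515 0.21271589 0.        ]
[[0.5373 0.2642]
 [0.6363 0.2629]
 [0.6311 0.1611]
 [0.5321 0.1638]]
rd sat c [ 21  68 127] edge [ 21  38 140]
rd 53.0 (414.31021973466, 268.5062189054726) ((414.5, 268.5), (45.0, 45.0), 90.0) [ 0.54069182 -0.22866793  0.        ]
[[ 0.588  -0.1809]
 [ 0.5905 -0.2779]
 [ 0.494  -0.2766]
 [ 0.4917 -0.181 ]]
sq side (313.3931911709689, 215.75196408529743) [0.58492562 0.2125505  0.        ]
mag ((317.4224548339844, 258.6810607910156), (24.948225021362305, 25.60475730895996), 23.198589324951172) [ 0.55154353 -0.02068568  0.044     ] [array([0.5367, 0.0126]), array([ 0.5856, -0.0067]), array([ 0.5665, -0.0541]), array([ 0.5178, -0.0345])]
housing [array([0.4421, 0.0551]), array([0.5349, 0.0185]), array([ 0.5125, -0.0373]), array([ 4.204e-01, -1.000e-04])] [0.47713226 0.00914068 0.08      ]
bowl [0.384 0.279 0.004]
post [0.437 0.186 0.042]
brown [0.687 0.041 0.011]
brown2 [ 0.452 -0.119  0.011]
jar [ 0.758 -0.03   0.084]
sponge [0.772 0.192 0.043]
```

View pics/crop1.png

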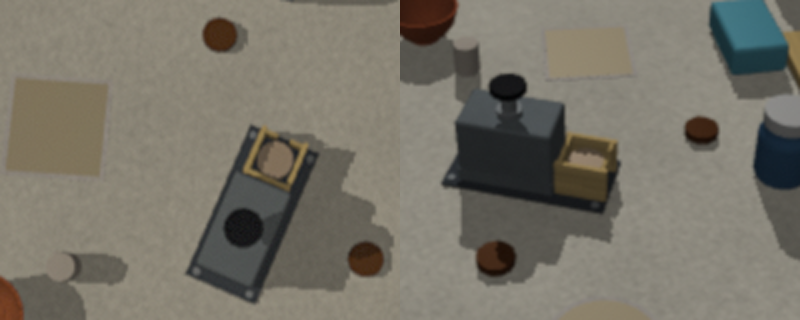

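The crop confirms it: the pale clay disc sits inside the magazine, and both brown discs lie loose on the table, so they are not meant. The dispenser axis, from cap to magazine, measures 80 mm as it should, with yaw about -22°. Next I move above the plunger with the fingers shut, turning so that the closing axis ends up across the later push.

```bash
cat >> h.py <<'E'
from scipy.spatial.transform import Rotation as Ro
def go(x,y,z,yaw=None):
    s=bot.get_obs(); R=Ro.from_rotvec(s['tcp_rot']).as_matrix(); p=np.array(s['position'])
    print('t',round(s['time'],2),'p',p.round(4),'yaw_y',round(np.degrees(np.arctan2(R[1,1],R[0,1])),1),'R3',R[:,2].round(3),'delta mm',(R.T@(np.array([x,y,z])-p)*1000).round(1),'F',np.round(s['contact_force'],1))
    return R,p
E
python3 -m handwheel '[{"delta_pos":[-428,-289,60],"twist":55},{"delta_pos":[-428,-289,60],"twist":55},{"delta_pos":[-428,-289,60],"twist":55},{"delta_pos":[-428,-289,60],"twist":55},{"delta_pos":[-428,-289,60],"twist":55},{"delta_pos":[-428,-289,60],"twist":55},{"delta_pos":[-428,-289,60],"twist":55},{"delta_pos":[-428,-289,60],"twist":55},{"delta_pos":[-428,-289,60],"twist":55},{"delta_pos":[-428,-289,60],"twist":55}]' 0 20; python3 -c "
from h import *
go(.4772,.0092,.14)"
```

```text
time: 0.93
position: [0.4246, 0.0965, 0.1828]
tcp_rot: [-2.019, -2.407, 0.0]
contact_force: [0.8, 0.4, -0.7]
finger_gap: 0.0002
grasp_force: 0.0
t 0.93 p [0.4246 0.0965 0.1828] yaw_y 10.0 R3 [-0.  0. -1.] delta mm [-95.1  36.7  42.8] F [ 0.8  0.4 -0.7]
```

```bash
python3 -m handwheel '[{"delta_pos":[-36,14,16]},{"delta_pos":[-66,26,32]},{"delta_pos":[-95,37,43]},{"delta_pos":[-95,37,43]},{"delta_pos":[-95,37,48]},{"delta_pos":[-95,37,54]},{"delta_pos":[-95,37,60]},{"delta_pos":[-95,37,63]},{"delta_pos":[-95,37,63]},{"delta_pos":[-95,37,63]}]'; python3 -c "
from h import *
go(.4772,.0092,.115)"
```

```text
t 0.93 p [0.4246 0.0965 0.1828] yaw_y 10.0 R3 [-0.  0. -1.] delta mm [-95.1  36.7  67.8] F [ 0.8  0.4 -0.7]$[0]: bad value
```

```bash
python3 -m handwheel '[{"delta_pos":[-36,14,16],"twist":0},{"delta_pos":[-66,26,32],"twist":0},{"delta_pos":[-95,37,43],"twist":0},{"delta_pos":[-95,37,43],"twist":0},{"delta_pos":[-95,37,48],"twist":0},{"delta_pos":[-95,37,54],"twist":0},{"delta_pos":[-95,37,60],"twist":0},{"delta_pos":[-95,37,63],"twist":0},{"delta_pos":[-95,37,63],"twist":0},{"delta_pos":[-95,37,63],"twist":0}]'; python3 -c "
from h import *
go(.4772,.0092,.115)"
```

```text
time: 1.77
position: [0.4769, 0.0123, 0.1203]
tcp_rot: [-2.017, -2.409, 0.0]
contact_force: [-0.1, -0.1, -0.1]
finger_gap: 0.0
grasp_force: 0.0
t 1.77 p [0.4769 0.0123 0.1203] yaw_y 10.1 R3 [-0.  0. -1.] delta mm [-3.1 -0.2  5.3] F [-0.1 -0.1 -0.1]
```

```bash
python3 -m handwheel '[{"delta_pos":[-3,0,4],"twist":0},{"delta_pos":[-3,0,7.5],"twist":0},{"delta_pos":[-3,0,11],"twist":0},{"delta_pos":[-3,0,14.5],"twist":0},{"delta_pos":[-3,0,18],"twist":0},{"delta_pos":[-3,0,21.5],"twist":0},{"delta_pos":[-3,0,25],"twist":0},{"delta_pos":[-3,0,28.5],"twist":0},{"delta_pos":[-3,0,32],"twist":0},{"delta_pos":[-3,0,32],"twist":0}]'; python3 -c "
from h import *
go(.4772,.0092,.089)"
```

```text
time: 2.6
position: [0.4786, 0.0085, 0.0892]
tcp_rot: [2.018, 2.406, 0.002]
contact_force: [-1.7, -0.4, 7.2]
finger_gap: -0.0
grasp_force: 3.6
t 2.6 p [0.4786 0.0085 0.0892] yaw_y 10.0 R3 [ 0.002  0.    -1.   ] delta mm [ 0.9 -1.2  0.2] F [-1.7 -0.4  7.2]
```

```bash
python3 -m handwheel '[{"delta_pos":[0,0,1.5],"twist":0},{"delta_pos":[0,0,2.5],"twist":0},{"delta_pos":[0,0,3],"twist":0},{"delta_pos":[0,0,3],"twist":0},{"delta_pos":[0,0,3],"twist":0},{"delta_pos":[0,0,3],"twist":0},{"delta_pos":[0,0,3],"twist":0},{"delta_pos":[0,0,3],"twist":0},{"delta_pos":[0,0,3],"twist":0},{"delta_pos":[0,0,3],"twist":0}]'; python3 -c "
from h import *
go(.4772,.0092,.089)"
```

```text
time: 3.43
position: [0.4787, 0.0085, 0.0888]
tcp_rot: [2.017, 2.405, 0.004]
contact_force: [-8.0, -0.4, 24.4]
finger_gap: 0.0003
grasp_force: 12.6
t 3.43 p [0.4787 0.0085 0.0888] yaw_y 10.0 R3 [ 0.004  0.    -1.   ] delta mm [ 1.  -1.3 -0.2] F [-8.  -0.4 24.4]
```

The force rose to 24 N with no further travel, so the plunger is on its bottom stop. Now I release straight up.

```bash
python3 -m handwheel '[{"delta_pos":[0,0,-4],"twist":0},{"delta_pos":[0,0,-9],"twist":0},{"delta_pos":[0,0,-16],"twist":0},{"delta_pos":[0,0,-24],"twist":0},{"delta_pos":[0,0,-36],"twist":0},{"delta_pos":[0,0,-50],"twist":0},{"delta_pos":[-20,0,-60],"twist":0},{"delta_pos":[-50,0,-70],"twist":0},{"delta_pos":[-85,0,-70],"twist":0},{"delta_pos":[-120,0,-70],"twist":0}]' 28 20; python3 -c "
from h import *
im,d=grab('top'); sm,sd=grab('side')
cv2.imwrite('pics/c2.png',np.hstack([cv2.resize(im[170:330,180:380,::-1],None,fx=2,fy=2),cv2.resize(sm[180:340,230:430,::-1],None,fx=2,fy=2)]))
go(.64,-.12,.06)"
```

```text
time: 4.27
position: [0.4983, -0.1105, 0.1557]
tcp_rot: [-2.016, -2.408, 0.001]
contact_force: [0.3, 0.7, -0.1]
finger_gap: 0.0282
grasp_force: 0.0
t 4.37 p [ 0.4985 -0.1138  0.1549] yaw_y 9.7 R3 [-0.001 -0.001 -1.   ] delta mm [-29.8 138.5  94.7] F [-0.1  1.3 -0.8]
```

View pics/c2.png

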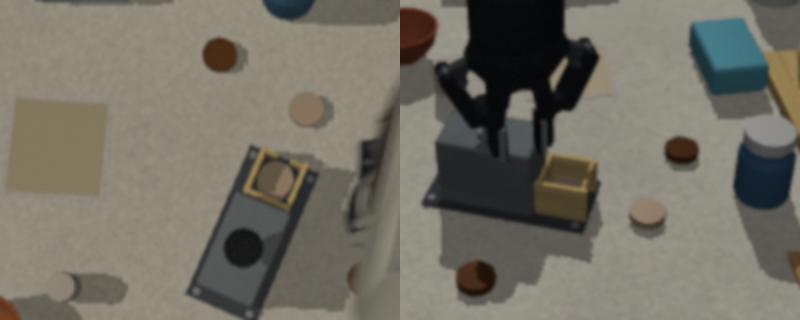

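One pale disc is out, at top (333,225) and side (353,286), and the plunger is back up. I'll measure the disc.

```bash
python3 - <<'E'
from h import *
im,d=load('top'); sm,sd=load('side')
def pale(im,box,z,n):
    x0,y0,x1,y1=box; a=cv2.GaussianBlur(im,(3,3),0).astype(int); g=(a[:,:,0]-a[:,:,2])[y0:y1,x0:x1].clip(0,255).astype(np.uint8)
    t,m=cv2.threshold(g,0,255,cv2.THRESH_OTSU); c=max(cv2.findContours(m,0,1)[0],key=cv2.contourArea); M=cv2.moments(c)
    p=(x0+M['m10']/M['m00'],y0+M['m01']/M['m00']); print(n,p,cv2.boundingRect(c),onz(n,*p,z)); return p
a=pale(im,(320,212,348,240),.010,'top'); b=pale(sm,(340,275,368,300),.008,'side'); print(tri(a,b), atd('top',*a,d))
ctr=onz('top',*a,.010)[:2]
tgt=np.array([.584,.2127]); u=(tgt-ctr)/np.linalg.norm(tgt-ctr); print('u',u,'len',np.linalg.norm(tgt-ctr),'yaw_y needed',np.degrees(np.arctan2(-u[0],u[1])))
st=ctr-u*.05; print(st); go(*st,.05)
E
```

```text
top (332.6309523809524, 223.9547619047619) (4, 4, 18, 17) [ 0.63079348 -0.05208511  0.01      ]
side (353.316004077472, 285.1202854230377) (5, 4, 18, 13) [ 0.63217625 -0.0508683   0.008     ]
(array([ 0.63140322, -0.05215672,  0.00919976]), np.float64(0.0009050681384313051)) [ 0.63022266 -0.05193659  0.0130409 ]
u [-0.17402586  0.98474108] len 0.26888804855715026 yaw_y needed 10.021974414041688
[ 0.63949477 -0.10132216]
t 4.37 p [ 0.4985 -0.1138  0.1549] yaw_y 9.7 R3 [-0.001 -0.001 -1.   ] delta mm [-11.3 141.2 104.7] F [-0.1  1.3 -0.8]
```

```bash
python3 -m handwheel '[{"delta_pos":[-4,30,0],"twist":0},{"delta_pos":[-10,65,10],"twist":0},{"delta_pos":[-15,100,30],"twist":0},{"delta_pos":[-15,130,55],"twist":0},{"delta_pos":[-15,141,85],"twist":0},{"delta_pos":[-15,141,110],"twist":0},{"delta_pos":[-15,141,125],"twist":0},{"delta_pos":[-15,141,130],"twist":0},{"delta_pos":[-15,141,130],"twist":0},{"delta_pos":[-15,141,130],"twist":0}]' 28 20; python3 -c "
from h import *
go(.6395,-.1013,.004)"
```

```text
time: 5.2
position: [0.6399, -0.0996, 0.0255]
tcp_rot: [-2.018, -2.407, 0.0]
contact_force: [0.6, -0.2, 0.7]
finger_gap: 0.0281
grasp_force: 0.0
t 5.2 p [ 0.6399 -0.0996  0.0255] yaw_y 10.0 R3 [-0.001  0.    -1.   ] delta mm [-1.6 -0.7 21.5] F [ 0.6 -0.2  0.7]
```

```bash
python3 -m handwheel '[{"delta_pos":[0,0,8],"twist":0},{"delta_pos":[0,-1,16],"twist":0},{"delta_pos":[0,-1,20],"twist":0},{"delta_pos":[0,-1,21],"twist":0},{"delta_pos":[5,-1,21],"twist":0},{"delta_pos":[11,-1,21],"twist":0},{"delta_pos":[16,-1,21],"twist":0},{"delta_pos":[20,-1,21],"twist":0},{"delta_pos":[24,-1,21],"twist":0},{"delta_pos":[28,-1,21],"twist":0}]' 28 20; python3 -c "
from h import *
go(.584,.2127,.004)"
```

```text
time: 6.03
position: [0.6343, -0.0719, 0.0045]
tcp_rot: [2.018, 2.407, 0.0]
contact_force: [-0.2, 0.3, -0.3]
finger_gap: 0.028
grasp_force: 0.1
t 6.03 p [ 0.6343 -0.0719  0.0045] yaw_y 10.1 R3 [ 0. -0. -1.] delta mm [2.89e+02 1.00e-01 4.00e-01] F [-0.2  0.3 -0.3]
```

```bash
python3 -m handwheel '[{"delta_pos":[4,0,0],"twist":0},{"delta_pos":[9,0,0],"twist":0},{"delta_pos":[15,0,0],"twist":0},{"delta_pos":[22,0,0],"twist":0},{"delta_pos":[29,0,0],"twist":0},{"delta_pos":[36,0,0],"twist":0},{"delta_pos":[43,0,0],"twist":0},{"delta_pos":[49,0,0],"twist":0},{"delta_pos":[53,0,0],"twist":0},{"delta_pos":[55,0,0],"twist":0}]' 28 20; python3 -c "
from h import *
im,d=grab('top'); sm,sd=grab('side')
cv2.imwrite('pics/c3.png',np.hstack([cv2.resize(im[170:330,180:380,::-1],None,fx=2,fy=2),cv2.resize(sm[180:340,230:430,::-1],None,fx=2,fy=2)]))
go(.584,.2127,.004)"
```

```text
time: 6.87
position: [0.6245, -0.0175, 0.0042]
tcp_rot: [-2.018, -2.408, 0.0]
contact_force: [0.1, -0.2, 0.2]
finger_gap: 0.028
grasp_force: 0.2
t 6.97 p [ 0.6246 -0.0179  0.0042] yaw_y 10.1 R3 [-0.  0. -1.] delta mm [2.341e+02 3.000e-01 2.000e-01] F [0.1 0.1 0.3]
```

View pics/c3.png

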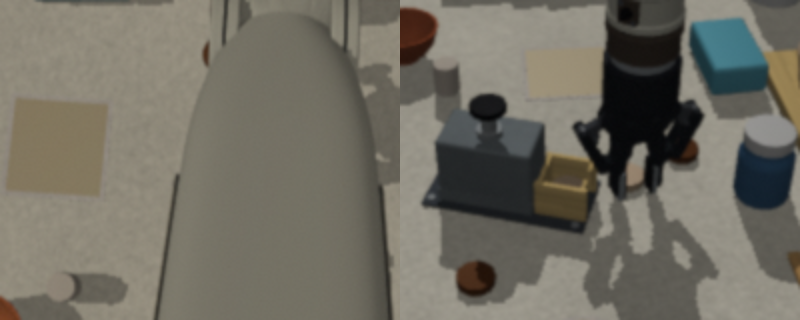

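The side view shows the disc nested between the two fingertips at crop (632,175), moving with them. I'll continue the push.

```bash
python3 -m handwheel '[{"delta_pos":[4,0,0],"twist":0},{"delta_pos":[10,0,0],"twist":0},{"delta_pos":[18,0,0],"twist":0},{"delta_pos":[27,0,0],"twist":0},{"delta_pos":[37,0,0],"twist":0},{"delta_pos":[47,0,0],"twist":0},{"delta_pos":[57,0,0],"twist":0},{"delta_pos":[67,0,0],"twist":0},{"delta_pos":[75,0,0],"twist":0},{"delta_pos":[80,0,0],"twist":0}]'; python3 -m handwheel '[{"delta_pos":[5,0,0],"twist":0},{"delta_pos":[12,0,0],"twist":0},{"delta_pos":[20,0,0],"twist":0},{"delta_pos":[29,0,0],"twist":0},{"delta_pos":[39,0,0],"twist":0},{"delta_pos":[49,0,0],"twist":0},{"delta_pos":[59,0,0],"twist":0},{"delta_pos":[67,0,0],"twist":0},{"delta_pos":[73,0,0],"twist":0},{"delta_pos":[76,0,0],"twist":0}]'; python3 -c "
from h import *
go(.584,.2127,.004)"
```

```text
time: 7.8
position: [0.6104, 0.062, 0.0042]
tcp_rot: [-2.017, -2.408, -0.0]
contact_force: [0.4, 0.7, 0.1]
finger_gap: 0.0278
grasp_force: 0.1
time: 8.63
position: [0.5973, 0.1365, 0.0042]
tcp_rot: [-2.017, -2.408, -0.0]
contact_force: [0.2, -0.3, -0.0]
finger_gap: 0.0279
grasp_force: 0.1
t 8.63 p [0.5973 0.1365 0.0042] yaw_y 10.1 R3 [-0.  0. -1.] delta mm [77.4  0.3  0.2] F [ 0.2 -0.3 -0. ]
```

```bash
python3 -m handwheel '[{"delta_pos":[5,0,0],"twist":0},{"delta_pos":[12,0,0],"twist":0},{"delta_pos":[19,0,0],"twist":0},{"delta_pos":[27,0,0],"twist":0},{"delta_pos":[35,0,0],"twist":0},{"delta_pos":[42,0,0],"twist":0},{"delta_pos":[47,0,0],"twist":0},{"delta_pos":[50,0,0],"twist":0},{"delta_pos":[52,0,0],"twist":0},{"delta_pos":[53,0,0],"twist":0}]'; python3 -m handwheel '[{"delta_pos":[-3,0,0],"twist":0},{"delta_pos":[-10,0,0],"twist":0},{"delta_pos":[-18,0,0],"twist":0},{"delta_pos":[-25,0,-10],"twist":0},{"delta_pos":[-28,0,-35],"twist":0},{"delta_pos":[-28,0,-70],"twist":0},{"delta_pos":[-28,0,-105],"twist":0},{"delta_pos":[-50,0,-140],"twist":0},{"delta_pos":[-85,0,-150],"twist":0},{"delta_pos":[-120,0,-150],"twist":0}]'; python3 -m handwheel '[{"delta_pos":[-35,0,0],"twist":0},{"delta_pos":[-70,0,0],"twist":0},{"delta_pos":[-105,0,0],"twist":0},{"delta_pos":[-140,0,0],"twist":0},{"delta_pos":[-165,0,0],"twist":0},{"delta_pos":[-180,0,0],"twist":0},{"delta_pos":[-180,0,0],"twist":0},{"delta_pos":[-180,0,0],"twist":0},{"delta_pos":[-180,0,0],"twist":0},{"delta_pos":[-180,0,0],"twist":0}]'; python3 - <<'E'
from h import *
im,d=grab('top'); sm,sd=grab('side')
cv2.imwrite('pics/c4.png',np.hstack([cv2.resize(im[170:330,160:360,::-1],None,fx=2,fy=2),cv2.resize(sm[150:310,200:400,::-1],None,fx=2,fy=2)]))
go(.584,.2127,.004)
E
```

```text
time: 9.47
position: [0.5882, 0.1877, 0.0042]
tcp_rot: [2.018, 2.407, -0.0]
contact_force: [0.3, -0.7, -0.5]
finger_gap: 0.028
grasp_force: 0.1
time: 10.3
position: [0.6123, 0.0685, 0.1606]
tcp_rot: [2.012, 2.403, 0.012]
contact_force: [1.1, -0.4, -0.2]
finger_gap: 0.0278
grasp_force: 0.0
time: 11.13
position: [0.6403, -0.1065, 0.1544]
tcp_rot: [-2.016, -2.409, -0.0]
contact_force: [1.1, -0.4, -0.3]
finger_gap: 0.0277
grasp_force: 0.0
t 11.23 p [ 0.6405 -0.1064  0.1544] yaw_y 10.2 R3 [-0.  0. -1.] delta mm [324.    0.7 150.5] F [-0.2 -0.5  0.4]
```

View pics/c4.png

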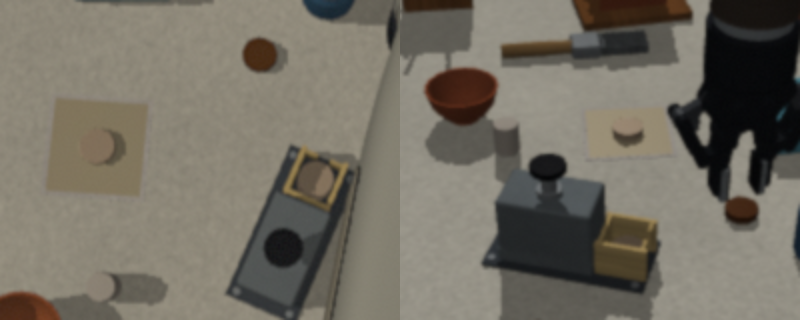

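The disc lies at the centre of the square sheet in both views, crop (98,146) and crop (628,128). The plunger is up, the other objects in these crops look unmoved, and the robot is clear.

```bash
python3 -c "
from station import bot
print(bot.finish_job())"
```

```text
the job is handed in; nothing more can be done
None
```

The job is handed in: one full press ejected a single disc, the plunger came back up, and the disc was nudged to the centre of the square sheet, with the arm clear of everything at about 11 s of the 48 s limit.

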